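# Refit a crate lid with its hinge pin

### The arm

A 6-joint arm with a two-finger parallel gripper is mounted at the origin on a cart in front of the work surface, level with it; the furniture and walls round the work are solid. World frame = base frame: x ahead of the robot, y to its left, z up, the work surface at z = 0. Lengths are in m, angles in rad, forces in N, time in s.
With the tool pointing down it reaches from about 0.35 to 0.85 m from the base axis. Payload 8.1 kg.
Tool frame: the origin (TCP) lies on the mounting face of the last link; the fingertips stand 186 mm ahead of it and the grasp point (between the pads) lies 167 mm ahead of it; z points along the fingers, y is the line along which they close (so a half turn about z gives the same grasp; the last joint's range is limited). The gripper opens to 93 mm and grips with 3 to 60 N. Pads are 15 mm wide; open, the fingers measure 128 mm over their backs; the gripper's body (75 mm by 188 mm) begins 65 mm behind the grasp point.
Start: joints at [1.055, 0.13, 1.488, -0, 1.523, -0.085], TCP at [0.251, 0.545, 0.405] pointing down, gripper open.
Joint ranges: [-2.96, 2.96], [-0.89, 2.26], [0.02, 2.5], [-1.34, 4.48], [0, 2.73], [-2.66, 2.66]. Speed limits (rad/s): [2.39, 2.39, 2.79, 3.14, 3.14, 3.14].

### API

Orientations are given as a rotation vector (axis times angle).
In Python, from plant import * gives the robot as it stands. The module is installed in compiled form; this text tells all that it offers.
- The arm moves only by the tool arm_command, never from a script. Its argument "increments" is a list of rows, each a list of 6 numbers: the shift along the tool's x, y, z in units of 0.2 m (1.0 is 0.2 m), then the turn, a rotation vector about the tool's x, y, z in units of pi rad (1.0 is pi rad). A call has exactly 5 rows; each row is the pose to reach, as a shift and turn from the pose commanded when the call began, along the tool's axes at that moment, turning the shorter way round; what a row does not reach only later rows make up. A row lasts 1/8 s, in which the tool goes at most 62.5 mm and 10.7 degrees, less where a joint would pass 70% of its speed; a pose out of reach is approached as far as the arm can. A call with a number of a shift or a turn outside -1 to 1 is refused whole. A call with a gripper value outside its range is refused whole. "fingers" is the closure, from -1 (fully open) to 1 (shut), set as the call begins (left out, the last holds). The fingers move at their own pace and stop on an object; "force" is the grip in N (left out, the last holds). Time passes only in rows, so rows that repeat a pose let the fingers close, or fill a call up. It gives the time, the measured TCP pose, the force, the opening and the grip force at its end, in the units of the state.
- read_state(): the state, without advancing time (a new reading comes with each control period).
- read_camera(name): name is "scene" or "side" or "wrist"; returns a dict with "image" (480x640x3 uint8, red, green, blue), "fx", "fy", "cx", "cy" (pixels), "T" (4x4, takes a point from camera to world coordinates). Camera axes: x right, y down, z forward; pixel columns grow to the right and rows downward; lengths in m; the calibration is good to about 2 mm. A picture is of the moment at which its call begins. There is no depth.
- close_job(): hands the job in; it is judged then, once.
The state is a dict: "t": time; "q": joint angles; "dq": joint speeds; "joint_torque": joint torques, N m; "tool_pos": TCP position; "orientation": TCP orientation; "force": force on the tool from outside, world axes, zero at the start; "wrist_torque": the same for the moment, N m; "opening": finger opening in m; "gripper_force": force on a finger pad.
Only numpy, scipy, OpenCV 4.12 (cv2) and the standard library are available. Lean on these libraries where they do the work, as an engineer would, in place of code of your own. Each camera call takes 0.05 s, during which the arm holds its last target. There are 200 camera calls.

### The job

Refit the lid of the small plywood crate: slide the loose lid towards the hinge until its barrels sit fully home in line with the crate's barrels, push the hinge pin all the way in through them until its head is up against the end barrel, and then swing the red keeper fully shut behind the pin's head. Leave the other things on the bench where they are.

Things in the scene. Friction and masses are not known exactly. Their poses are not given: they have to be found in the camera images.
- crate: Small open plywood crate, 110 (x) by 200 (y) mm, fixed to the bench. Origin: centre of its underside, z up; its -x side, with the hinge, faces the robot. The lid lies at z = 60 mm between side walls that rise to 68 mm. At its -y end there is only the keeper with its bracket, so the finger has room behind the pin
- bore (a point): On the hinge axis (along crate y; x = -65, z = 71 mm in the crate's frame) at the outer face, y = -100 mm, of the end barrel. Three fixed steel barrels, 18 mm outside: y = -100..-40 (bore 9.2), -8..12 and 44..72 mm (bore 11). A steel lip in front (inner face x = -74, top z = 70 mm) stops the lid's barrels when in line
- lid: Loose plywood lid, 0.35 to 0.7 kg, board 110 x 181 x 8 mm. Origin: centre of its underside, axes as the crate's. Dark wooden batten on its middle, 20 (x) by 100 (y) mm, z = 8..34 mm: push its side or grip it. Starts 14 to 26 mm too far to crate +x, between the side walls (1.5 mm play each); slides with a few N. Home at (0, 0, 60) mm in the crate's frame
- lid_barrel (a point): On the axis of the lid's two steel barrels, midway along the lid: at (-65, 0, 11) mm in the lid's frame. Barrels 18 mm outside, bore 11 mm, at y = -36..-12 and 16..40 mm; they fit the gaps between the crate's barrels
- hinge_pin: Loose oiled steel pin, 80 g: shaft 8 x 166 mm with a rounded tip, +y towards the tip; origin on the axis under the brass head. Starts with its tip 48 to 60 mm inside the crate's end barrel at -y, the rest sticking out and drooping slightly. Pushes along crate +y with 1 to 2 N. Home at (-65, -100, 71) mm in the crate's frame
- pin_head (a point): Middle of the outer face of the pin's brass head, which is 18 mm across and 6 mm thick; 6 mm from the pin's origin along its -y
- keeper (a joint): Angle (rad) of the red keeper: 0 = shut, arm pointing along crate -x, 3 mm behind the head of a pin that is home; starts open at 1.2 to 1.6; at 1.57 the arm points along crate -y. Shuts clockwise seen from above; light friction (about 0.5 N at the arm), stays where left, stops at 0
- keeper_pivot (a point): Pivot of the red keeper, a vertical axis at (-25, -112) mm in the crate's frame, at the arm's mid height of 71 mm. The arm is 60 mm long, 6 mm thick and 14 mm high (z = 64..78 mm), with a boss of 14 mm diameter at the pivot
- keeper_tip (a point): Middle of the rounded end of the keeper's arm, 55 mm from the pivot
- jar: Glass jar with a blue lid, 66 mm across and 93 mm high, a bystander in front of the fixed cardboard carton, 305 mm high, that fills the back of the bench (from about x = 0.65 m on, right of y = 0.22 m): keep the arm clear of it; origin under the jar's centre
- spray: White and turquoise aerosol can, 55 mm across and 201 mm high, a bystander; it may have swapped places with the jar; origin under its centre
- screwdriver: Screwdriver with an orange handle, 222 mm long, lying on the bench, a bystander; origin under its centre

How it is judged:
By the outcome, as a careful person would: the job done as asked, in the order asked, and still so for the second after the job is handed in, with the robot touching nothing.
It also fails if it takes over 56 s, if anything falls off the work surface, if the arm or the gripper's body presses on something with over 40 N, if the wrist force passes 120 N, or if a joint passes its speed limit or range.

## Working session

There is one attempt and no reset: what is moved stays moved. The work goes in short steps, Python scripts to look and compute and a tool call to move; the robot and the scene stay as the last step left them, time stands still between calls to the robot, and variables do not carry over. Pictures are saved under pics/ and viewed, at most 10 in all, crops included, and the job is handed in when it is done.

Besides the shell and the picture viewer there is one more tool, called after "Emit:" by a JSON object that holds its "api" and its "payload", one argument or row to a line. arm_command: Moves the arm, as the interface text tells. Shifts and turns lie within -1 to 1; 1 stands for 0.2 m of shift or pi rad of turn. Its arguments: {"type":"object","properties":{"increments":{"type":"array","items":{"type":"array","items":{"type":"number","minimum":-1,"maximum":1}}},"fingers":{"type":"number"},"force":{"type":"number"}},"required":["increments"]}

```bash
mkdir -p pics
python3 - <<'E'
from plant import *
import cv2,numpy as np
s=read_state();print({k:np.round(v,3) for k,v in s.items()})
for n in("scene","side"):
    c=read_camera(n);cv2.imwrite(f"pics/{n}0.png",c["image"][:,:,::-1]);print(n,c["fx"],c["cx"],c["cy"],np.round(c["T"],3).tolist())
    np.savez(f"{n}0.npz",**c)
E
```

```text
{'t': np.float64(0.0), 'q': array([ 1.055,  0.131,  1.489, -0.   ,  1.523, -0.085]), 'dq': array([-0.   ,  0.   , -0.001,  0.001, -0.   ,  0.   ]), 'joint_torque': array([-2.0000e-03, -5.5981e+01, -4.9177e+01,  7.7000e-02,  3.5000e-02,
       -0.0000e+00]), 'tool_pos': array([0.25 , 0.545, 0.404]), 'orientation': array([-6.710e-01, -3.068e+00,  3.000e-03]), 'force': array([-1.108, -0.321, -0.04 ]), 'wrist_torque': array([ 0.051,  0.002, -0.005]), 'gripper_force': np.float64(0.0), 'opening': np.float64(0.093)}
scene 487.4535587761407 318.2882842207112 236.76683676576684 [[-0.523, -0.433, 0.734, -0.259], [-0.852, 0.274, -0.445, 0.7], [-0.008, -0.859, -0.513, 0.617], [0.0, 0.0, 0.0, 1.0]]
side 556.1284156328059 320.58028972035913 244.09976953387195 [[0.995, -0.06, 0.075, 0.435], [-0.095, -0.55, 0.83, -0.817], [-0.008, -0.833, -0.553, 0.797], [0.0, 0.0, 0.0, 1.0]]
```

View pics/scene0.png

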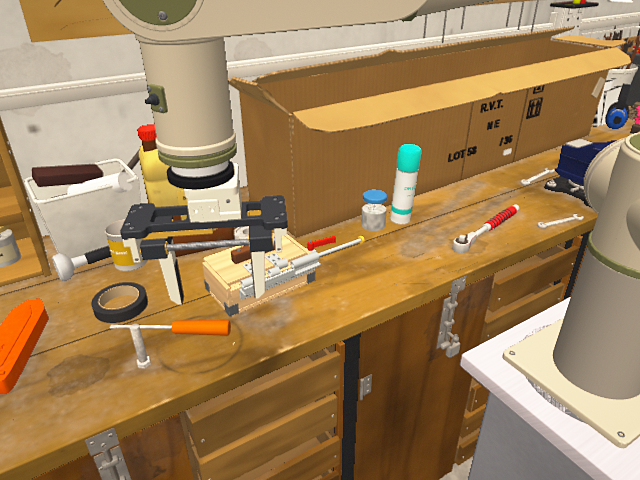

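View pics/side0.png

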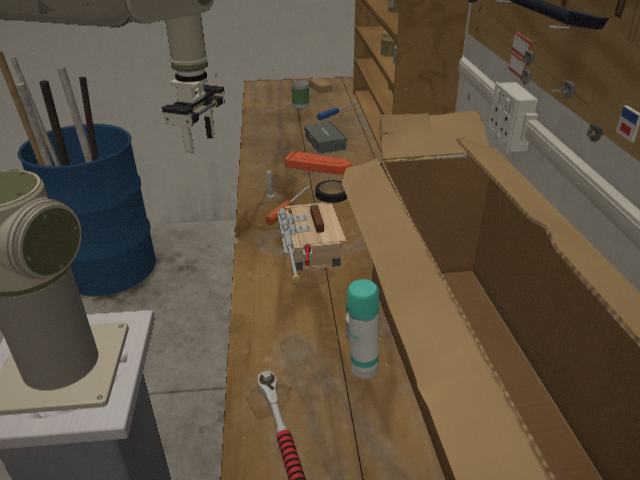

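The scene view shows the crate around (262,270), with the pin's brass head near (361,240) and the red keeper near (322,242). In the side view the crate is around (312,235), the pin head near (296,275) and the keeper near (307,255). I'll enlarge both.

Run:
```python
import cv2
a=cv2.imread("pics/scene0.png")[225:320,195:375];cv2.imwrite("pics/scene0c.png",cv2.resize(a,None,fx=4.4,fy=4.4,interpolation=cv2.INTER_CUBIC))
a=cv2.imread("pics/side0.png")[195:285,265:355];cv2.imwrite("pics/side0c.png",cv2.resize(a,None,fx=6.5,fy=6.5,interpolation=cv2.INTER_CUBIC))
```

```text
(no output)
```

View pics/scene0c.png

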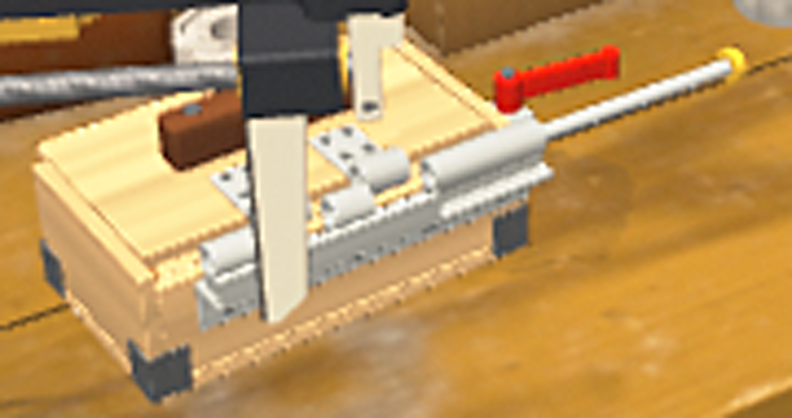

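View pics/side0c.png

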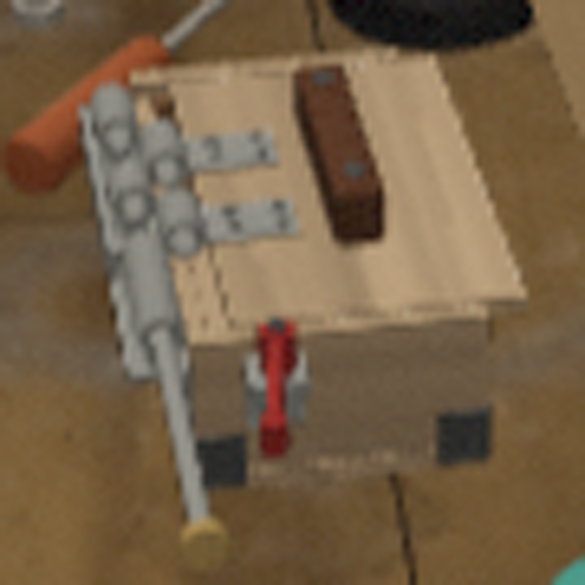

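The crops show all the landmarks I need: keeper boss at scene (509,75) and side (277,327), pin head at scene (735,62) and side (203,545), plus crate corners and barrel ends. The lid barrels are clearly offset from the hinge line. Next I'll fit the crate pose.

```bash
cat > h.py <<'E'
import numpy as np
from scipy.optimize import least_squares
from scipy.spatial.transform import Rotation as R
def proj(c,P):
    q=(np.atleast_2d(P)-c["T"][:3,3])@c["T"][:3,:3]
    return np.c_[c["fx"]*q[:,0]/q[:,2]+c["cx"],c["fy"]*q[:,1]/q[:,2]+c["cy"]]
def w(p,P):  # crate pose (x,y,yaw), crate mm -> world m
    P=np.atleast_2d(P)/1e3;c,s=np.cos(p[2]),np.sin(p[2])
    return np.c_[p[0]+c*P[:,0]-s*P[:,1],p[1]+s*P[:,0]+c*P[:,1],P[:,2]]
E
python3 - <<'E'
from h import *
S=np.load("scene0.npz");D=np.load("side0.npz")
sc=[((-25,-112,78),(509,75)),((-55,100,0),(158,402)),((-55,-100,0),(525,246)),((-55,100,68),(152,283)),((-65,-100,71),(540,140)),((-65,72,71),(205,255)),((55,100,68),(38,165))]
sd=[((-25,-112,78),(277,325)),((-55,-100,0),(203,487)),((55,-100,0),(490,462)),((-65,-100,71),(158,335)),((-65,44,71),(118,133)),((-65,-8,71),(131,205)),((55,-100,68),(520,297)),((55,100,68),(435,58))]
A=[(S,np.array([a for a,_ in sc]),np.array([b for _,b in sc])/4.4+[195,225]),(D,np.array([a for a,_ in sd]),np.array([b for _,b in sd])/6.5+[265,195])]
A=[(c,P,u-0.4) for c,P,u in A]
f=lambda p:np.concatenate([(proj(c,w(p,P))-u).ravel() for c,P,u in A])
r=least_squares(f,[.55,.3,0],loss="soft_l1");p=r.x;print("crate",p.round(4));print(f(p).reshape(-1,2).round(1).tolist());np.save("crate.npy",p)
# triangulate others
def tri(a,b):
    us=[(S,np.array(a)/4.4+[195,225]-.4),(D,np.array(b)/6.5+[265,195]-.4)]
    return least_squares(lambda x:np.concatenate([(proj(c,x)[0]-u) for c,u in us]),[.5,.3,.1])
def inc(x):
    d=x-np.r_[p[:2],0];c,s=np.cos(p[2]),np.sin(p[2]);return (np.array([c*d[0]+s*d[1],-s*d[0]+c*d[1],d[2]])*1e3).round(1)
for n,a,b in[("pinhead",(738,61),(203,545)),("keepertip",(614,62),(273,438)),("battencorner -x-y top",(161,118),(305,100)),("lidbarrel -y end",(407,165),(185,235))]:
    t=tri(a,b);print(n,t.x.round(4),inc(t.x),t.fun.round(1))
# batten predictions in side view for lid offset
for off in(14,20,26):
    print(off,((proj(D,w(p,[(-10+off,-50,94),(10+off,-50,94),(-10+off,50,94),(-65+off,-36,71)]))+.4-[265,195])*6.5).round().tolist())
print("home pin head",w(p,(-65,-106,71)),"start",w(p,(-65,-218,71)))
for k in(1.2,1.4,1.6): print(k,((proj(D,w(p,(-25-55*np.cos(k),-112-55*np.sin(k),78)))+.4-[265,195])*6.5).round(),((proj(S,w(p,(-25-55*np.cos(k),-112-55*np.sin(k),78)))+.4-[195,225])*4.4).round())
E
```

```text
crate [0.5201 0.3706 0.062 ]
[[0.3, 0.9], [-0.7, 0.8], [0.5, 0.7], [-3.0, -0.3], [-0.5, -0.9], [0.7, 2.1], [-1.0, -0.1], [0.5, 1.1], [-0.4, 1.5], [0.2, 0.9], [1.3, 0.9], [1.1, 1.0], [1.3, 0.5], [-4.1, 3.0], [-5.0, -1.0]]
pinhead [0.4679 0.1463 0.0694] [ -66.  -220.5   69.4] [ 0.1  0.1  0.1 -0.1]
keepertip [0.4956 0.2014 0.0723] [ -35.  -167.3   72.3] [ 0.2  0.2  0.2 -0.2]
battencorner -x-y top [0.5308 0.4197 0.0893] [13.8 48.3 89.3] [ 2.2  2.7  2.5 -3.6]
lidbarrel -y end [0.4709 0.3315 0.0733] [-51.5 -35.9  73.3] [-0.3 -0.4 -0.4  0.5]
14 [[334.0, 197.0], [387.0, 193.0], [296.0, 66.0], [184.0, 243.0]]
20 [[350.0, 196.0], [403.0, 191.0], [311.0, 65.0], [200.0, 242.0]]
26 [[366.0, 195.0], [419.0, 190.0], [326.0, 63.0], [216.0, 241.0]]
home pin head [[0.46179645 0.26072514 0.071     ]] start [[0.46874021 0.1489406  0.071     ]]
1.2 [[244. 419.]] [[621.  64.]]
1.4 [[275. 421.]] [[612.  53.]]
1.6 [[307. 419.]] [[600.  43.]]
```

```bash
cat >> h.py <<'E'
def go(*tips):
    """increments (tool units, from now) that bring the fingertip to crate-frame mm points, tool y along crate +y, z down"""
    from plant import read_state
    p=np.load("crate.npy");s=read_state();R0=R.from_rotvec(s["orientation"])
    Rt=R.from_euler("z",p[2])*R.from_matrix([[-1,0,0],[0,1,0],[0,0,-1]])
    for t in tips:
        T=w(p,t)[0]+[0,0,.186]
        print(t,(R0.inv().apply(T-s["tool_pos"])/.2).round(4).tolist(),((R0.inv()*Rt).as_rotvec()/np.pi).round(4).tolist())
def where():
    from plant import read_state
    p=np.load("crate.npy");s=read_state();t=s["tool_pos"]+R.from_rotvec(s["orientation"]).apply([0,0,.186])
    d=t-np.r_[p[:2],0];c,k=np.cos(p[2]),np.sin(p[2])
    print("t",round(float(s["t"]),2),"tip crate mm",(np.array([c*d[0]+k*d[1],-k*d[0]+c*d[1],d[2]])*1e3).round(1),"F crate",np.round([c*s["force"][0]+k*s["force"][1],-k*s["force"][0]+c*s["force"][1],s["force"][2]],1),"open",round(float(s["opening"]),4))
E
python3 - <<'E'
from h import *
S=np.load("scene0.npz")
for n,u,z in(("spray",(402,219),0),("jar",(373,226),0)):
    d=S["T"][:3,:3]@[(u[0]-S["cx"])/S["fx"],(u[1]-S["cy"])/S["fy"],1];o=S["T"][:3,3];print(n,(o+d*(z-o[2])/d[2]).round(3))
where();go((52,0,140))
E
```

```text
spray [ 0.585 -0.07   0.   ]
jar [0.596 0.017 0.   ]
t 0.1 tip crate mm [-258.5  190.6  217.8] F crate [ 0.1 -0.3 -0.8] open 0.0932
(52, 0, 140) [-1.8186, -0.1059, 0.3888] [-0.0005, -0.0002, -0.1569]
```

Emit:
{"api": "arm_command", "payload": {
  "increments": [
    [-0.15, -0.01, 0.03, 0, 0, -0.03],
    [-0.4, -0.02, 0.08, 0, 0, -0.08],
    [-0.65, -0.03, 0.13, 0, 0, -0.13],
    [-0.85, -0.05, 0.18, 0, 0, -0.157],
    [-0.95, -0.05, 0.2, 0, 0, -0.157]
  ],
  "fingers": 1,
  "force": 20
}}

```text
t: 0.72
tool_pos: [0.4204, 0.4554, 0.3634]
orientation: [0.094, -3.139, 0.002]
force: [-0.6, -0.4, -0.1]
opening: 0.0475
gripper_force: 0.0
```

```bash
python3 -c "
from h import *
where();go((52,0,140))"
```

```text
t 0.72 tip crate mm [-94.5  90.6 177.4] F crate [-0.6 -0.4 -0.1] open 0.0475
(52, 0, 140) [-0.7324, -0.4524, 0.1864] [-0.0005, -0.0005, -0.0006]
```

Emit:
{"api": "arm_command", "payload": {
  "increments": [
    [-0.15, -0.1, 0.04, 0, 0, 0],
    [-0.35, -0.23, 0.09, 0, 0, 0],
    [-0.55, -0.35, 0.14, 0, 0, 0],
    [-0.7, -0.43, 0.18, 0, 0, 0],
    [-0.73, -0.452, 0.186, 0, 0, 0]
  ]
}}

```text
t: 1.35
tool_pos: [0.5714, 0.3749, 0.3263]
orientation: [0.092, -3.139, 0.001]
force: [0.3, -0.1, -0.7]
opening: 0.0013
gripper_force: 0.0
```

Run:
```python
from plant import *
from h import *
import cv2
where()
c=read_camera("wrist");np.savez("wrist1.npz",**c);im=c["image"][:,:,::-1].copy()
p=np.load("crate.npy")
for P in[(-65,-100,71),(-65,72,71),(-25,-112,78),(-55,100,68),(-55,-100,68),(55,100,68),(55,-100,68),(-65,-220,70)]:
    q=(w(p,P)-c["T"][:3,3])@c["T"][:3,:3]
    if q[0,2]>0: cv2.drawMarker(im,tuple(int(v) for v in proj(c,w(p,P))[0]),(255,0,255),0,10,1)
cv2.imwrite("pics/wrist1.png",im)
go((44,0,76))
```

```text
t 1.35 tip crate mm [ 51.2   1.  140.3] F crate [ 0.3 -0.1 -0.7] open 0.0013
(44, 0, 76) [0.0357, -0.0063, 0.3232] [-0.0002, -0.0004, -0.0007]
```

View pics/wrist1.png

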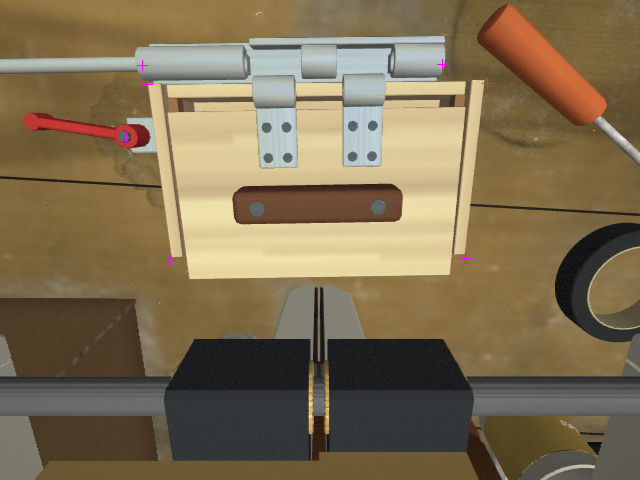

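The wrist view shows the overlaid crate markers landing on the crate corners, the barrels and the keeper boss (125,137). The batten spans rows 185–223, columns 233–402, and the closed fingertips are clear on its +x side.

Emit:
{"api": "arm_command", "payload": {
  "increments": [
    [0, 0, 0.06, 0, 0, 0],
    [0, 0, 0.14, 0, 0, 0],
    [0, 0, 0.22, 0, 0, 0],
    [0, 0, 0.29, 0, 0, 0],
    [0, -0.005, 0.32, 0, 0, 0]
  ]
}}

```text
t: 2.02
tool_pos: [0.5698, 0.3746, 0.2616]
orientation: [0.098, -3.138, 0.002]
force: [1.1, -0.1, 0.4]
opening: 0.0007
gripper_force: 0.0
```

Run:
```python
from h import *
where();c=np.load("wrist1.npz");p=np.load("crate.npy")
def back(u,z):
    d=c["T"][:3,:3]@[(u[0]-c["cx"])/c["fx"],(u[1]-c["cy"])/c["fy"],1];o=c["T"][:3,3];x=o+d*(z-o[2])/d[2]
    d=x-np.r_[p[:2],0];C,s=np.cos(p[2]),np.sin(p[2]);return (np.array([C*d[0]+s*d[1],-s*d[0]+C*d[1]])*1e3).round(1)
for n,u,z in(("batten",(318,187),.094),("batten +x",(318,219),.094),("lid front edge L",(170,112),.068),("lid back edge",(318,277),.068),("barrel -y face top",(137,50),.080),("barrel +y",(445,50),.08),("keeper boss",(127,137),.078),("keeper tip",(31,120),.078),("wall corner",(148,83),.068),("wall corner",(483,81),.068)): print(n,back(u,z))
```

```text
t 2.02 tip crate mm [49.5  0.7 75.6] F crate [ 1.  -0.2  0.4] open 0.0007
batten [1.6 0.3]
batten +x [20.3  0.2]
lid front edge L [-39.7 -88.7]
lid back edge [68.  0.]
barrel -y face top [-71.4 -98.2]
barrel +y [-70.9  69.7]
keeper boss [ -25.6 -111.8]
keeper tip [ -35.2 -166. ]
wall corner [-55.8 -99.6]
wall corner [-56.4  97.4]
```

Emit:
{"api": "arm_command", "payload": {
  "increments": [
    [0.04, 0, 0, 0, 0, 0],
    [0.08, 0, 0, 0, 0, 0],
    [0.105, 0, 0, 0, 0, 0],
    [0.125, 0, 0, 0, 0, 0],
    [0.145, 0, 0, 0, 0, 0]
  ]
}}

```text
t: 2.65
tool_pos: [0.5417, 0.3729, 0.2644]
orientation: [-0.098, 3.138, 0.001]
force: [3.7, 0.7, 0.5]
opening: 0.0007
gripper_force: 1.8
```

```bash
python3 -c "
from h import *
where()"
```

```text
t 2.65 tip crate mm [22.   1.2 78.4] F crate [3.8 0.4 0.5] open 0.0007
```

Emit:
{"api": "arm_command", "payload": {
  "increments": [
    [0.007, 0, 0, 0, 0, 0],
    [0.014, 0, 0, 0, 0, 0],
    [0.02, 0, 0, 0, 0, 0],
    [0.025, 0, 0, 0, 0, 0],
    [0.025, 0, 0, 0, 0, 0]
  ]
}}

```text
t: 3.28
tool_pos: [0.5373, 0.3727, 0.2644]
orientation: [-0.098, 3.137, 0.002]
force: [7.1, 0.6, 2.0]
opening: 0.0004
gripper_force: 3.8
```

```bash
python3 -c "
from h import *
where()"
```

```text
t 3.27 tip crate mm [17.9  1.2 78.4] F crate [7.2 0.2 2. ] open 0.0004
```

Emit:
{"api": "arm_command", "payload": {
  "increments": [
    [0.003, 0, 0, 0, 0, 0],
    [0.006, 0, 0, 0, 0, 0],
    [0.01, 0, 0, 0, 0, 0],
    [0.01, 0, 0, 0, 0, 0],
    [0.01, 0, 0, 0, 0, 0]
  ]
}}

```text
t: 3.9
tool_pos: [0.5364, 0.3728, 0.265]
orientation: [-0.097, 3.134, 0.004]
force: [13.7, 3.0, -1.1]
opening: 0.0006
gripper_force: 6.9
```

```bash
python3 -c "
from h import *
where()"
```

```text
t 3.9 tip crate mm [17.6  1.6 79. ] F crate [13.9  2.2 -1.1] open 0.0006
```

Emit:
{"api": "arm_command", "payload": {
  "increments": [
    [-0.04, 0, 0, 0, 0, 0],
    [-0.07, 0, -0.03, 0, 0, 0],
    [-0.07, 0, -0.12, 0, 0, 0],
    [-0.07, 0, -0.22, 0, 0, 0],
    [-0.07, 0, -0.26, 0, 0, 0]
  ]
}}

```text
t: 4.53
tool_pos: [0.5489, 0.3737, 0.3188]
orientation: [-0.098, 3.137, 0.003]
force: [-0.7, 0.7, -0.2]
opening: 0.0006
gripper_force: 0.0
```

Run:
```python
from plant import *
from h import *
import cv2
where()
c=read_camera("wrist");np.savez("wrist2.npz",**c);im=c["image"][:,:,::-1].copy()
cv2.imwrite("pics/wrist2.png",im)
p=np.load("crate.npy")
print(proj(c,w(p,[(-65,-40,71),(-65,0,71),(0,0,94)])).round())
go((-66,-258,125),(-66,-258,62))
```

```text
t 4.53 tip crate mm [ 29.6   1.7 132.8] F crate [-0.7  0.8 -0.2] open 0.0006
[[246. 103.]
 [316. 104.]
 [316. 224.]]
(-66, -258, 125) [0.476, -1.2969, 0.0368] [0.0006, 0.0012, 0.0002]
(-66, -258, 62) [0.4772, -1.2975, 0.3518] [0.0006, 0.0012, 0.0002]
```

View pics/wrist2.png

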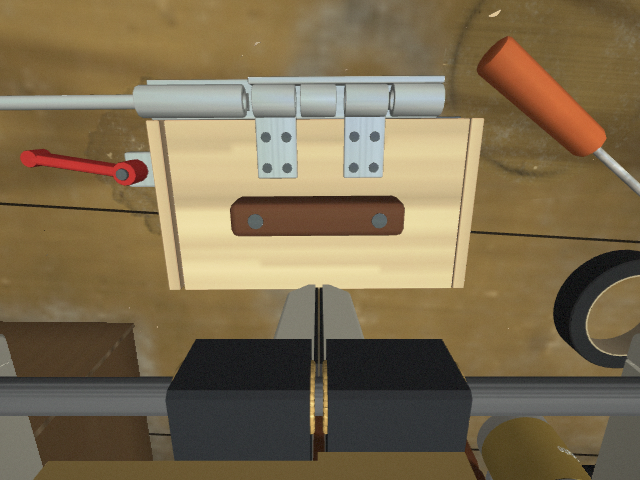

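The lid is home: all five barrels are in line along row ~100 (columns 135–445), and the board's front edge is tight against the crate. Next is the pin.

Emit:
{"api": "arm_command", "payload": {
  "increments": [
    [0.1, -0.15, 0.0, 0, 0, 0],
    [0.22, -0.4, 0.0, 0, 0, 0],
    [0.33, -0.65, 0.01, 0, 0, 0],
    [0.43, -0.85, 0.02, 0, 0, 0],
    [0.476, -0.95, 0.03, 0, 0, 0]
  ]
}}

```text
t: 5.2
tool_pos: [0.4642, 0.176, 0.3093]
orientation: [0.096, -3.14, 0.001]
force: [0.0, 1.0, -0.2]
opening: 0.0006
gripper_force: 0.0
```

```bash
python3 -c "
from h import *
where();go((-66,-258,125),(-66,-258,62))"
```

```text
t 5.2 tip crate mm [ -68.  -190.8  123.3] F crate [ 0.1  1.  -0.2] open 0.0006
(-66, -258, 125) [-0.0097, -0.3363, -0.0085] [-0.0001, -0.0001, -0.0002]
(-66, -258, 62) [-0.0098, -0.3362, 0.3065] [-0.0001, -0.0001, -0.0002]
```

Emit:
{"api": "arm_command", "payload": {
  "increments": [
    [-0.005, -0.15, 0.0, 0, 0, 0],
    [-0.01, -0.32, 0.0, 0, 0, 0],
    [-0.01, -0.336, 0.08, 0, 0, 0],
    [-0.01, -0.336, 0.22, 0, 0, 0],
    [-0.01, -0.336, 0.3, 0, 0, 0]
  ]
}}

```text
t: 5.82
tool_pos: [0.4705, 0.1112, 0.2474]
orientation: [0.098, -3.137, -0.0]
force: [-0.2, -0.1, -0.3]
opening: 0.0006
gripper_force: 0.0
```

Run:
```python
from plant import *
from h import *
import cv2
where();go((-66,-235,62))
a=read_camera("wrist");b=read_camera("side");np.savez("side3.npz",**b)
A=cv2.resize(a["image"][:,:,::-1],(480,360));B=cv2.resize(b["image"][195:295,265:355,::-1],None,fx=3.5,fy=3.5,interpolation=2)
im=np.zeros((360,800,3),np.uint8);im[:,:480]=A;im[:350,480:795]=B;cv2.imwrite("pics/c3.png",im)
```

```text
t 5.83 tip crate mm [ -66.  -255.8   61.4] F crate [-0.2 -0.1 -0.3] open 0.0006
(-66, -235, 62) [0.0023, 0.1041, -0.0031] [0.0, -0.0008, 0.0001]
```

View pics/c3.png

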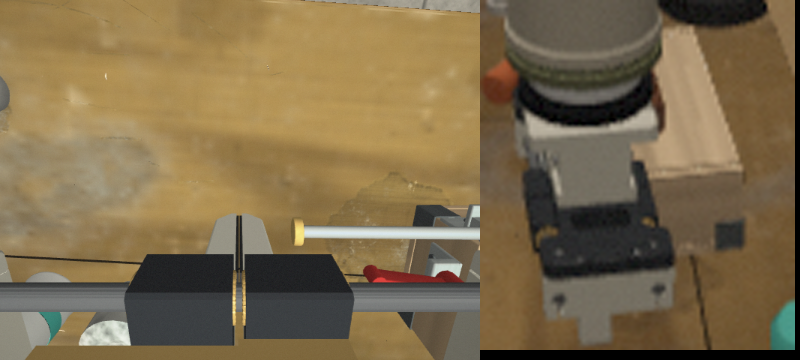

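The wrist view shows the finger (238,230) in line behind the brass pin head (297,232), with the pin ~2 mm towards +x of the finger centre and the keeper (370,272) clear. Now I'll push.

Emit:
{"api": "arm_command", "payload": {
  "increments": [
    [-0.008, 0.04, 0.005, 0, 0, 0],
    [-0.01, 0.09, 0.005, 0, 0, 0],
    [-0.01, 0.14, 0.005, 0, 0, 0],
    [-0.01, 0.2, 0.005, 0, 0, 0],
    [-0.01, 0.26, 0.005, 0, 0, 0]
  ]
}}

```text
t: 6.55
tool_pos: [0.4703, 0.1638, 0.249]
orientation: [-0.098, 3.139, 0.0]
force: [0.1, -1.6, 0.4]
opening: 0.0001
gripper_force: 0.6
```

```bash
python3 -c "
from h import *
where()"
```

```text
t 6.55 tip crate mm [ -62.4 -203.3   63. ] F crate [-0.  -1.6  0.4] open 0.0001
```

Emit:
{"api": "arm_command", "payload": {
  "increments": [
    [0.004, 0.05, 0.005, 0, 0, 0],
    [0.006, 0.1, 0.008, 0, 0, 0],
    [0.006, 0.15, 0.008, 0, 0, 0],
    [0.006, 0.2, 0.008, 0, 0, 0],
    [0.006, 0.25, 0.008, 0, 0, 0]
  ]
}}

```text
t: 7.18
tool_pos: [0.4659, 0.2133, 0.2469]
orientation: [0.098, -3.14, -0.0]
force: [0.8, -1.6, -0.9]
opening: 0.0006
gripper_force: 0.1
```

```bash
python3 -c "
from h import *
where()"
```

```text
t 7.17 tip crate mm [ -63.9 -153.6   60.9] F crate [ 0.7 -1.6 -0.9] open 0.0006
```

Pushing at ~1.6 N, as expected. About 30 mm remain.

Emit:
{"api": "arm_command", "payload": {
  "increments": [
    [0, 0.03, 0, 0, 0, 0],
    [0, 0.06, 0, 0, 0, 0],
    [0, 0.09, 0, 0, 0, 0],
    [0, 0.115, 0, 0, 0, 0],
    [0, 0.13, 0, 0, 0, 0]
  ]
}}

```text
t: 7.8
tool_pos: [0.4643, 0.2388, 0.2469]
orientation: [0.098, -3.14, 0.0]
force: [0.9, -0.8, 0.2]
opening: 0.0002
gripper_force: 0.2
```

```bash
python3 -c "
from h import *
where()"
```

```text
t 7.8 tip crate mm [ -63.9 -128.    60.9] F crate [ 0.9 -0.9  0.2] open 0.0002
```

Emit:
{"api": "arm_command", "payload": {
  "increments": [
    [0, 0.01, 0, 0, 0, 0],
    [0, 0.02, 0, 0, 0, 0],
    [0, 0.03, 0, 0, 0, 0],
    [0, 0.04, 0, 0, 0, 0],
    [0, 0.04, 0, 0, 0, 0]
  ]
}}

```text
t: 8.43
tool_pos: [0.464, 0.2457, 0.2469]
orientation: [0.098, -3.14, 0.004]
force: [-0.5, -7.7, 2.4]
opening: 0.0001
gripper_force: 3.7
```

```bash
python3 -c "
from h import *
where()"
```

```text
t 8.43 tip crate mm [ -63.8 -121.6   60.9] F crate [-1.  -7.7  2.4] open 0.0001
```

Emit:
{"api": "arm_command", "payload": {
  "increments": [
    [0, 0.005, 0, 0, 0, 0],
    [0, 0.01, 0, 0, 0, 0],
    [0, 0.01, 0, 0, 0, 0],
    [0, 0.01, 0, 0, 0, 0],
    [0, 0.01, 0, 0, 0, 0]
  ]
}}

```text
t: 9.05
tool_pos: [0.464, 0.2464, 0.2469]
orientation: [0.097, -3.139, 0.008]
force: [-0.9, -16.4, 5.4]
opening: 0.0004
gripper_force: 8.3
```

```bash
python3 -c "
from h import *
where()"
```

```text
t 9.05 tip crate mm [ -63.8 -121.4   60.9] F crate [ -2.  -16.4   5.4] open 0.0004
```

Emit:
{"api": "arm_command", "payload": {
  "increments": [
    [0, -0.05, 0, 0, 0, 0],
    [0, -0.1, 0, 0, 0, 0],
    [0, -0.12, -0.1, 0, 0, 0],
    [0, -0.12, -0.25, 0, 0, 0],
    [0, -0.12, -0.33, 0, 0, 0]
  ]
}}

```text
t: 9.68
tool_pos: [0.4656, 0.2245, 0.3146]
orientation: [-0.098, 3.138, 0.002]
force: [-0.4, -0.5, -0.3]
opening: 0.0006
gripper_force: 0.0
```

Run:
```python
from plant import *
from h import *
import cv2
where()
c=read_camera("wrist");np.savez("wrist4.npz",**c)
cv2.imwrite("pics/wrist4.png",c["image"][:,:,::-1])
p=np.load("crate.npy");print(proj(c,w(p,[(-65,-100,71),(-65,-106,71),(-25,-112,78)])).round())
```

```text
t 9.68 tip crate mm [ -63.1 -142.2  128.6] F crate [-0.4 -0.5 -0.3] open 0.0006
[[386. 259.]
 [376. 259.]
 [366. 320.]]
```

View pics/wrist4.png

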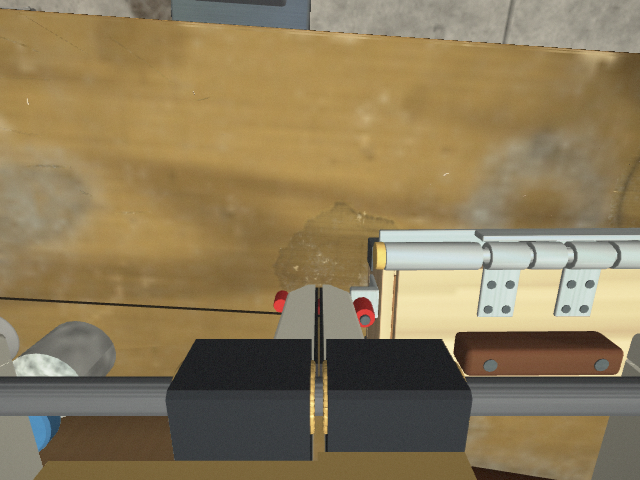

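The brass head (380,255) is flush against the end barrel, so the pin is home. The keeper is still open, visible at (281,301) to (365,312). I'll take the finger to its +x side.

Emit:
{"api": "arm_command", "payload": {
  "increments": [
    [-0.12, -0.08, 0, 0, 0, 0],
    [-0.25, -0.16, 0, 0, 0, 0],
    [-0.26, -0.165, 0.06, 0, 0, 0],
    [-0.26, -0.165, 0.2, 0, 0, 0],
    [-0.26, -0.165, 0.31, 0, 0, 0]
  ]
}}

```text
t: 10.35
tool_pos: [0.5178, 0.1951, 0.2483]
orientation: [0.098, -3.137, 0.0]
force: [-0.0, 0.4, -0.6]
opening: 0.0001
gripper_force: 0.0
```

```bash
python3 -c "
from h import *
where()
go((-23,-173,66),(-35.6,-170,66),(-47.3,-162.6,66),(-56.4,-152,66),(-61,-142,66),(-63.4,-128,66))"
```

```text
t 10.35 tip crate mm [ -13.7 -175.    62.3] F crate [ 0.   0.4 -0.6] open 0.0001
(-23, -173, 66) [0.0493, 0.0101, -0.0182] [-0.0, -0.0009, 0.0001]
(-35.6, -170, 66) [0.1123, 0.0251, -0.018] [-0.0, -0.0009, 0.0001]
(-47.3, -162.6, 66) [0.1708, 0.0621, -0.0179] [-0.0, -0.0009, 0.0001]
(-56.4, -152, 66) [0.2163, 0.1152, -0.0178] [-0.0, -0.0009, 0.0001]
(-61, -142, 66) [0.2393, 0.1652, -0.0177] [-0.0, -0.0009, 0.0001]
(-63.4, -128, 66) [0.2512, 0.2352, -0.0177] [-0.0, -0.0009, 0.0001]
```

Emit:
{"api": "arm_command", "payload": {
  "increments": [
    [0.03, 0.005, -0.015, 0, 0, 0],
    [0.05, 0.01, -0.015, 0, 0, 0],
    [0.08, 0.018, -0.015, 0, 0, 0],
    [0.112, 0.025, -0.015, 0, 0, 0],
    [0.14, 0.042, -0.015, 0, 0, 0]
  ]
}}

```text
t: 10.98
tool_pos: [0.4904, 0.2017, 0.2546]
orientation: [-0.098, 3.139, 0.0]
force: [-0.2, -0.2, 0.9]
opening: 0.0
gripper_force: 0.5
```

```bash
python3 -c "
from h import *
where()
go((-47.3,-162.6,66),(-56.4,-152,66),(-61,-142,66),(-63.4,-128,66))"
```

```text
t 10.97 tip crate mm [ -39.9 -166.7   68.6] F crate [-0.3 -0.2  0.9] open 0.0
(-47.3, -162.6, 66) [0.0358, 0.0205, 0.0128] [0.0, 0.0003, 0.0001]
(-56.4, -152, 66) [0.0813, 0.0735, 0.0127] [0.0, 0.0003, 0.0001]
(-61, -142, 66) [0.1043, 0.1235, 0.0127] [0.0, 0.0003, 0.0001]
(-63.4, -128, 66) [0.1163, 0.1935, 0.0127] [0.0, 0.0003, 0.0001]
```

Emit:
{"api": "arm_command", "payload": {
  "increments": [
    [0.035, 0.02, 0.01, 0, 0, 0],
    [0.06, 0.047, 0.01, 0, 0, 0],
    [0.081, 0.073, 0.01, 0, 0, 0],
    [0.094, 0.098, 0.01, 0, 0, 0],
    [0.104, 0.123, 0.01, 0, 0, 0]
  ]
}}

```text
t: 11.6
tool_pos: [0.4681, 0.2251, 0.2519]
orientation: [0.098, -3.14, 0.0]
force: [-0.5, -0.2, 0.4]
opening: 0.0003
gripper_force: 0.3
```

```bash
python3 -c "
from h import *
where()
go((-63.4,-131,66),(-63.4,-128,66))"
```

```text
t 11.6 tip crate mm [ -60.9 -141.9   65.9] F crate [-0.5 -0.2  0.4] open 0.0003
(-63.4, -131, 66) [0.0126, 0.0546, -0.0007] [-0.0, -0.0001, 0.0002]
(-63.4, -128, 66) [0.0126, 0.0696, -0.0007] [-0.0, -0.0001, 0.0002]
```

Emit:
{"api": "arm_command", "payload": {
  "increments": [
    [0.008, 0.025, 0, 0, 0, 0],
    [0.012, 0.05, 0, 0, 0, 0],
    [0.012, 0.06, 0, 0, 0, 0],
    [0.012, 0.07, 0, 0, 0, 0],
    [0.012, 0.075, 0, 0, 0, 0]
  ]
}}

```text
t: 12.22
tool_pos: [0.4652, 0.2379, 0.2518]
orientation: [0.098, -3.139, 0.007]
force: [-1.3, -16.2, 4.8]
opening: 0.0005
gripper_force: 8.2
```

```bash
python3 -c "
from h import *
where()"
```

```text
t 12.22 tip crate mm [ -63.2 -129.8   65.8] F crate [ -2.3 -16.1   4.8] open 0.0005
```

The keeper has hit its stop. I'll back off and rise clear.

Emit:
{"api": "arm_command", "payload": {
  "increments": [
    [0, -0.04, 0, 0, 0, 0],
    [0, -0.1, 0, 0, 0, 0],
    [0, -0.15, -0.05, 0, 0, 0],
    [0, -0.2, -0.2, 0, 0, 0],
    [0, -0.25, -0.35, 0, 0, 0]
  ]
}}

```text
t: 12.85
tool_pos: [0.4681, 0.1889, 0.3233]
orientation: [-0.098, 3.14, 0.0]
force: [0.2, 0.4, 0.8]
opening: 0.0002
gripper_force: 0.0
```

Run:
```python
from plant import *
from h import *
import cv2
where()
c=read_camera("wrist");s=read_camera("scene")
B=cv2.resize(s["image"][225:320,195:375,::-1],None,fx=4.4,fy=4.4,interpolation=2)[:300]
A=c["image"][180:400,240:640,::-1];A=cv2.resize(A,(545,300))
im=np.zeros((600,800,3),np.uint8);im[:300,:B.shape[1]]=B;im[300:,:545]=A;cv2.imwrite("pics/c5.png",im)
```

```text
t 12.85 tip crate mm [ -63.1 -178.   137.3] F crate [0.2 0.4 0.8] open 0.0002
```

View pics/c5.png

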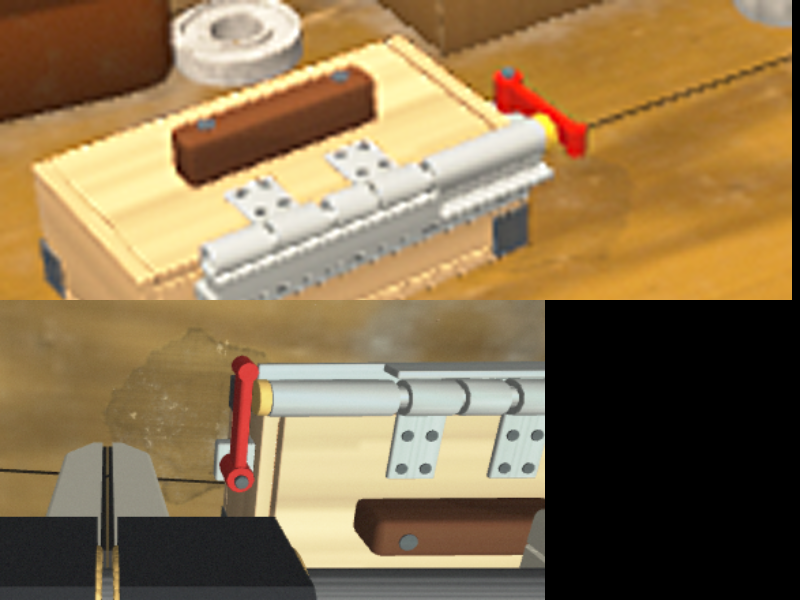

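Both views show the job done. The barrels are in line, the pin head (262,397) is flush with the end barrel, and the red keeper lies straight across behind it from (240,480) to (245,365). The robot is clear, so I'll hand in.

```bash
python3 -c "
from plant import *
print(close_job())"
```

```text
the job is handed in; nothing more can be done
None
```

The job is handed in at about 13 s: the lid is home against its stop, the pin is fully in with its head against the end barrel, the keeper is shut behind it, and the arm is clear without having touched the other items.

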